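# Check a race-car tyre with the spring gauge

## Task

Check the tyre that has the yellow dot: put that wheel on the spindle of the round measuring stand, dot upwards, fully down on the base, and let go of it. Then take the red gauge out of its wooden block and, holding it upright, press its tip gently on the yellow dot until the plunger is about half way in (its orange band has just disappeared), and finish like that: keep holding the gauge pressed on the dot, do not let go. Leave the other wheel, the mug and the screwdriver where they are.

Things in the scene. Friction and masses are not known exactly. Their poses are not given: they have to be found in the camera images.
- wheel: the wheel to check: black tyre, white hub, 63 mm in diameter, 26 mm high, about 60 g, lying flat with a yellow dot on its upper side; a 16 mm bore runs right through the hub. Origin at the centre of its underside, z up along the bore. Rubber outside, stiff enough to grip across the diameter. The x axis points from the bore to the yellow dot.
- dot (a point): centre of the yellow dot (10 mm across) on the upper sidewall of that wheel, 25 mm from the bore axis, 26 mm above the wheel's underside
- stand: measuring stand, fixed: round aluminium base, 100 mm in diameter, 12 mm thick, with a thin red ring on it; upright steel spindle in its middle, 10 mm in diameter, tapered top, 45 mm above the base. Origin at the centre of the base's underside, z up along the spindle. The wheel fully down has its underside 12 mm above this origin; the spindle then shows 19 mm above the tyre.
- block: plywood block, fixed, 80 x 80 x 48 mm high, with a 20 mm upright hole in the middle in which the gauge hangs. Origin at the centre of its underside.
- gauge: the gauge, standing upright in the block: red square body 28 x 28 mm, 62 mm tall with black grip patches and a small white dial on top, about 120 g. Origin at the centre of the red body's underside (on the block's top); z points up the body, x and y square to its side faces. Below the origin a black neck 14 mm in diameter reaches 22 mm down, and the plunger comes out of the neck.
- gauge_tip (a point): end of the gauge's plunger (steel pin 6.4 mm in diameter), on the gauge's axis, 36 mm below the origin of the gauge when it is not pressed
- plunger (a joint): how far the gauge's spring plunger is pushed in: 0 m = fully out (14 mm of pin shows, its upper 5 mm orange), 0.010 m = end stop; at half way, 0.005 m, the orange band has just gone into the neck. The push needed is about 0.8 N to start, 2.8 N at half way and 4.8 N at the stop (400 N/m).
- spare_wheel: bystander: wheel of the same size and form with a blue hub and no dot, lying flat; origin at the centre of its underside
- mug: bystander: white mug, 80 mm in diameter, 90 mm high, handle on its +y side; origin at the centre of its underside
- driver: bystander: screwdriver, green handle, 180 mm long, lying along its x axis
There are look-alikes about, which are no part of the job. Leave any pink look-alike of the wheel alone. There is more than one size of the stand; the one meant has the size given above.

How it is judged:
By the outcome, as a careful person would: the job done as asked, in the order asked, and still so for the second after the job is handed in, while the arm keeps its last pose, push and grip.
It also fails if it takes over 58 s, if anything falls off the work surface, if the arm or the gripper's body presses on something with over 40 N, if the wrist force passes 120 N, or if a joint passes its speed limit or range.

## Robot

A 6-joint arm with a two-finger parallel gripper is mounted at the origin on the work surface. World frame = base frame: x ahead of the robot, y to its left, z up, the work surface at z = 0. Lengths are in m, angles in rad, forces in N, time in s.
With the tool pointing down it reaches from about 0.35 to 0.775 m from the base axis. Payload 7.3 kg.
Tool frame: the origin (TCP) lies at the very end of the fingers, on their centre line; the grasp point (between the pads) lies 19 mm behind it (robot.tcp_to_grasp is the z of the grasp point in the tool frame, in m); z points along the fingers, y is the line along which they close (so a half turn about z gives the same grasp; the last joint's range is limited). The gripper opens to 92 mm and grips with 3 to 60 N. Pads are 19 mm wide; open, the fingers measure 130 mm over their backs; the gripper's body (75 mm by 190 mm) begins 47 mm behind the grasp point.
Start: joints at [-1.293, 0.342, 1.524, -0, 1.275, -0.146], TCP at [0.216, -0.479, 0.227] pointing down, gripper open.
Joint ranges: [-2.53, 2.53], [-0.77, 2.02], [0.04, 2.7], [-1, 4.14], [0.28, 2.66], [-3.11, 3.11]. Speed limits (rad/s): [2.57, 2.57, 3.14, 3.14, 3.14, 3.14].

## Interface

Orientations are given as [roll, pitch, yaw] about the fixed x, y, z axes, in that order (R = Rz(yaw) Ry(pitch) Rx(roll)).
In Python, from cell import monitor, read_camera, get_calibration, job, robot gives the robot as it stands. The module is installed in compiled form; this text tells all that it offers.
- The arm moves only by the tool send_rows, never from a script. Its argument "targets" is a list of rows, each an object with "translation": the shift along the tool's x, y, z in cm, a list of three; "spin": the turn about the tool's z in degrees; "jaw": the opening, from 0 (shut) to 1 (fully open). A call has exactly 5 rows; each row is the pose to reach, as a shift and turn from the pose commanded when the call began, along the tool's axes at that moment; what a row does not reach only later rows make up. A row lasts 1/10 s, in which the tool goes at most 50 mm and 8.59 degrees, less where a joint would pass 70% of its speed; a pose out of reach is approached as far as the arm can. A call with a gripper value outside its range is refused whole. The fingers move at their own pace and stop on an object; "force" is the grip in N (left out, the last holds). Time passes only in rows, so rows that repeat a pose let the fingers close, or fill a call up. It gives the time, the measured TCP pose, the force, the opening and the grip force at its end, in the units of the state.
- monitor.observe(): the state, without advancing time (a new reading comes with each control period).
- read_camera(name): name is "scene" or "top"; returns (picture, depth): 384x512x3 uint8, red, green, blue; 384x512 float32, m along the optical axis (not along the pixel's ray), 0 where there is no reading.
- get_calibration(name): a dict with "intrinsics" (3x3 intrinsics, pixels), "origin" and "orientation" of the camera in the world. Camera axes: x right, y up, looking along -z (the intrinsics and any distortion apply to the point x, -y, -z); pixel columns grow to the right and rows downward; lengths in m; the calibration is good to about 2 mm. A picture is of the moment at which its call begins. get_calibration takes no time and is no camera call.
- job.hand_in(): hands the job in; it is judged then, once.
The state is a dict: "time": time; "qpos": joint angles; "qvel": joint speeds; "joint_efforts": joint torques, N m; "tool_pos": TCP position; "tool_rot": TCP orientation; "contact_force": force on the tool from outside, world axes, zero at the start; "torque": the same for the moment, N m; "opening": finger opening in m; "grip_force": force on a finger pad.
Only numpy, scipy, OpenCV 4.12 (cv2) and the standard library are available. Lean on these libraries where they do the work, as an engineer would, in place of code of your own. Each camera call takes 0.05 s, during which the arm holds its last target. There are 200 camera calls.

## Working session

There is one attempt and no reset: what is moved stays moved. The work goes in short steps, Python scripts to look and compute and a tool call to move; the robot and the scene stay as the last step left them, time stands still between calls to the robot, and variables do not carry over. Pictures are saved under pics/ and viewed, at most 10 in all, crops included, and the job is handed in when it is done.

Besides the shell and the picture viewer there is one more tool, called after "Call:" as a command line: name --argument value ..., lists and objects as JSON in quotes. send_rows: Moves the arm, as the interface text tells. Its arguments: {"type":"object","properties":{"targets":{"type":"array"},"force":{"type":"number"}},"required":["targets"]}

```bash
mkdir -p pics; cat > h.py <<'E'
import numpy as np, cv2
from cell import monitor, read_camera, get_calibration, job, robot
from scipy.spatial.transform import Rotation as Ro
def rot(o):
    o=np.array(o,float)
    if o.shape==(3,3): return o
    return Ro.from_euler('xyz',o).as_matrix() if o.size==3 else Ro.from_quat(o).as_matrix()
def cloud(name,d):
    c=get_calibration(name);K=np.array(c['intrinsics'])
    v,u=np.mgrid[:d.shape[0],:d.shape[1]]
    P=np.stack([(u-K[0,2])/K[0,0]*d,-(v-K[1,2])/K[1,1]*d,-d],-1)
    return P@rot(c['orientation']).T+np.array(c['origin'])
def save(n,img): cv2.imwrite('pics/'+n,img[...,::-1])
E
python3 - <<'E'
from h import *
for n in('top','scene'):
    c=get_calibration(n);print(n,c)
    p,d=read_camera(n);np.savez(n+'0.npz',p=p,d=d)
    save(n+'0.png',cv2.resize(p,(800,600)))
print(monitor.observe(),robot.tcp_to_grasp)
E
```

```text
top {'intrinsics': array([[361.55868841,   0.        , 261.74426293],
       [  0.        , 361.55868841, 191.77018346],
       [  0.        ,   0.        ,   1.        ]]), 'origin': array([ 0.43567729, -0.03981769,  1.1187144 ]), 'orientation': array([ 0.13405959, -0.00909368, -1.58769342])}
scene {'intrinsics': array([[381.04644543,   0.        , 252.49317918],
       [  0.        , 381.04644543, 192.99207358],
       [  0.        ,   0.        ,   1.        ]]), 'origin': array([1.28929078, 0.57858844, 0.67916125]), 'orientation': array([ 0.98306339, -0.01931246,  2.32035638])}
{'time': 0.1, 'qpos': array([-1.29303104e+00,  3.42611396e-01,  1.52490045e+00,  1.26469546e-05,
        1.27538782e+00, -1.45996158e-01]), 'qvel': array([-0.0003199 , -0.00053616, -0.00405784,  0.00060606, -0.00021778,
        0.00139056]), 'joint_efforts': array([ 1.64631252e-03, -4.32003415e+01, -2.44696105e+01,  7.19140680e-02,
        5.26721345e-02, -4.11234601e-05]), 'tool_pos': array([ 0.2158047 , -0.47821194,  0.22614342]), 'tool_rot': array([-3.14030131e+00, -2.02106966e-04,  4.23757621e-01]), 'contact_force': array([-1.0165789 , -0.08089069,  0.53677629]), 'torque': array([ 0.0213176 , -0.00759028, -0.01019608]), 'grip_force': 0.0, 'opening': 0.09174296980424261} -0.0188
```

View pics/top0.png

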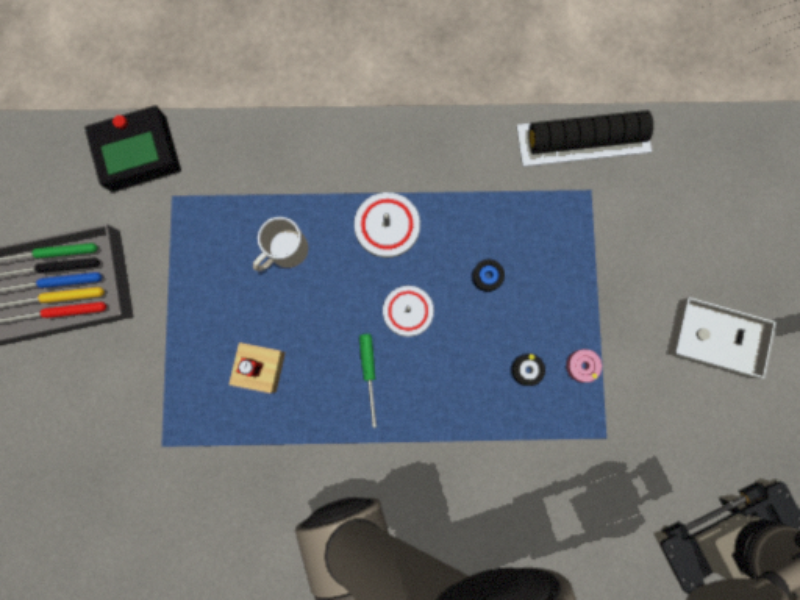

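View pics/scene0.png

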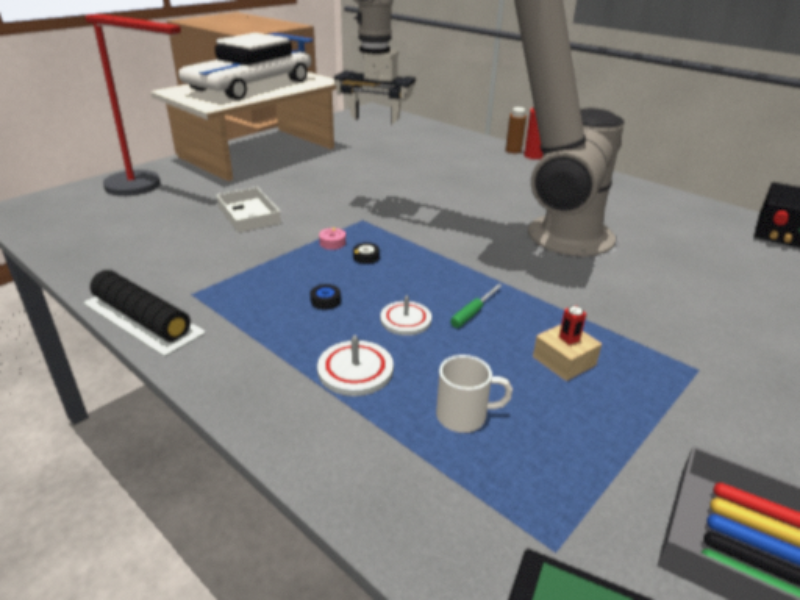

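The top view shows the dotted wheel at about (528,369), in 800x600 pixels, with its dot at (531,356), and the pink look-alike at (585,366). The blue-hub spare is at (488,275). The small stand (about 51 px, so 100 mm) is at (408,310), and a larger one is at (387,224). The block and gauge are at (256,368), the driver at (368,380) and the mug at (280,242). I'll measure from enlarged crops next.

```bash
cat >> h.py <<'E'
def ray(name,u,v,z):
    c=get_calibration(name);K=np.array(c['intrinsics'])
    r=rot(c['orientation'])@np.array([(u-K[0,2])/K[0,0],-(v-K[1,2])/K[1,1],-1]);o=np.array(c['origin'])
    return (o+r*(z-o[2])/r[2])[:2]
def proj(name,P):
    c=get_calibration(name);K=np.array(c['intrinsics'])
    q=(np.array(P)-np.array(c['origin']))@rot(c['orientation']);return K[0,2]-K[0,0]*q[0]/q[2],K[1,2]+K[1,1]*q[1]/q[2]
E
python3 - <<'E'
from h import *
rows=[]
for n,cs in(('top',[(338,236),(261,198),(164,235)]),('scene',[(234,162),(260,203),(365,216)])):
    z=np.load(n+'0.npz');p,d=z['p'],z['d'];X=cloud(n,d)
    rows.append(np.hstack([cv2.resize(p[v-24:v+24,u-24:u+24],(264,264),interpolation=cv2.INTER_CUBIC) for u,v in cs]))
    rgb=p.astype(int);R,G,B=rgb[...,0],rgb[...,1],rgb[...,2]
    def near(u,v,r):
        m=np.zeros(d.shape,bool);m[v-r:v+r,u-r:u+r]=1;return m
    for lab,(u,v),m in(('yellow',cs[0],(R>140)&(G>110)&(B<90)),('tyre',cs[0],(rgb.max(2)<60)),('notmat',cs[0],~((B>R+25))),('stand',cs[1],(R>150)&(G>150)),('gaugered',cs[2],(R>100)&(G<60)),('block',cs[2],(R>120)&(G>100)&(B<150))):
        m=m&near(u,v,20)
        q=X[m&(d>0)]
        ys,xs=np.nonzero(m)
        print(n,lab,len(q),'pix',xs.mean().round(2),ys.mean().round(2),'bbox',xs.min(),xs.max(),ys.min(),ys.max(),'med',np.median(q,0).round(4),'zpct',np.percentile(q[:,2],[5,50,95]).round(4))
    for u,v in cs: print('table z near', np.median(X[v-24:v-20,u-24:u+24,2]).round(4))
save('crops.png',np.vstack(rows))
E
```

```text
top yellow 7 pix 339.71 228.0 bbox 339 341 227 229 med [ 0.4689 -0.2855  0.0271] zpct [0.0267 0.0271 0.0292]
top tyre 172 pix 336.6 237.23 bbox 327 348 227 246 med [ 0.4397 -0.2701  0.0259] zpct [0.0154 0.0259 0.0292]
top notmat 336 pix 337.76 236.22 bbox 327 348 226 246 med [ 0.4449 -0.2796  0.0256] zpct [0.017  0.0256 0.0292]
top stand 623 pix 260.89 198.38 bbox 245 276 183 214 med [ 0.5648 -0.0496  0.0126] zpct [0.0091 0.0126 0.0158]
top gaugered 14 pix 161.43 234.14 bbox 159 163 230 239 med [0.4608 0.2277 0.1096] zpct [0.1028 0.1096 0.113 ]
top block 663 pix 163.37 235.01 bbox 147 179 219 251 med [0.456  0.2359 0.0481] zpct [0.0412 0.0481 0.0527]
table z near 0.0006
table z near 0.0006
table z near 0.0006
scene yellow 2 pix 228.0 160.5 bbox 228 228 160 161 med [ 0.4712 -0.2841  0.0253] zpct [0.0248 0.0253 0.0257]
scene tyre 89 pix 234.88 164.5 bbox 226 242 158 168 med [ 0.4641 -0.2576  0.0135] zpct [0.0031 0.0135 0.0247]
scene notmat 398 pix 231.13 154.09 bbox 214 253 142 168 med [ 0.4404 -0.3411  0.0132] zpct [-0.0015  0.0132  0.0267]
scene stand 482 pix 258.89 202.98 bbox 240 275 193 222 med [ 0.5726 -0.0416  0.0119] zpct [0.0074 0.0119 0.0149]
scene gaugered 122 pix 365.59 209.61 bbox 359 373 199 219 med [0.4701 0.2483 0.0804] zpct [0.0523 0.0804 0.1062]
scene block 727 pix 364.48 219.49 bbox 345 384 196 235 med [0.477  0.2404 0.0384] zpct [-0.0014  0.0384  0.0496]
table z near -0.0002
table z near 0.0003
table z near -0.0002
```

View pics/crops.png

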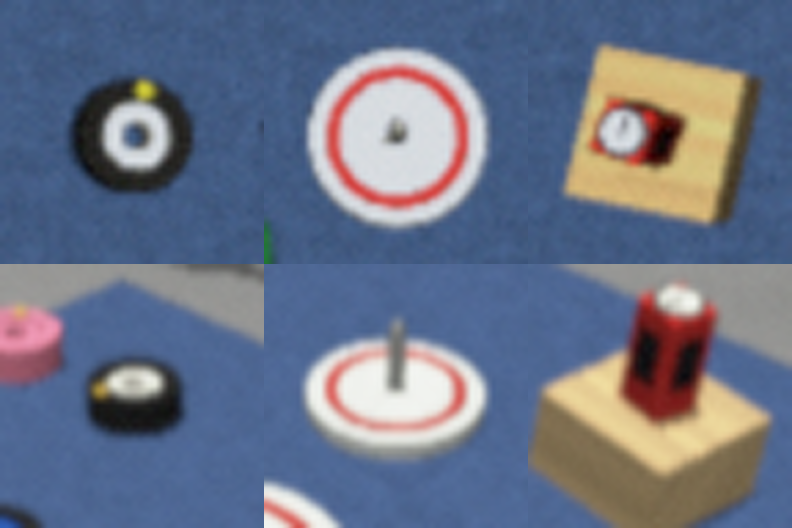

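The crops are at 5.5x, with the top camera in the upper row. They show the hub centre at full-frame (338.2,236.0), the dot at (339.9,227.9), the ring centre at (260.9,198.4) and the dial at (156.4,234.3). In the scene camera the hub is at (233.7,158.8), the dot at (227.7,160.2), the ring at (259.5,201.0) and the dial at (368.3,198.0). I'll triangulate these and fit the gauge yaw.

```bash
python3 - <<'E'
from h import *
for l,z,a,b in(('hub',.026,(338.2,236.0),(233.7,158.8)),('dot',.026,(339.9,227.9),(227.7,160.2)),('ring',.012,(260.9,198.4),(259.5,201.0)),('dial',.112,(156.4,234.3),(368.3,198.0)),('block',.048,(163.0,234.9),None)):
    print(l,ray('top',*a,z).round(4),ray('scene',*b,z).round(4) if b else '')
def circ(q):
    from scipy.optimize import least_squares
    return least_squares(lambda t:np.hypot(*(q-t[:2]).T)-t[2],[*q.mean(0),.03],loss='soft_l1',f_scale=.002).x
z=np.load('top0.npz');p,d=z['p'].astype(int),z['d']
def sub(u,v,r=20):
    m=np.zeros(d.shape,bool);m[v-r:v+r,u-r:u+r]=1;return m
R,G,B=p[...,0],p[...,1],p[...,2]
m=(sub(338,236)&~(B>R+25)).astype(np.uint8)
c=max(cv2.findContours(m,0,1)[0],key=cv2.contourArea);(u,v),r=cv2.minEnclosingCircle(c);M=cv2.moments(m,True);print('wheel outline',ray('top',M['m10']/M['m00'],M['m01']/M['m00'],.022))
m=(sub(261,198)&(R>110)).astype(np.uint8);M=cv2.moments(m,True);print('stand disc',ray('top',M['m10']/M['m00'],M['m01']/M['m00'],.012),'diam',2*np.sqrt(M['m00']/np.pi)*1.11/361.6)
# block top yaw
m=(sub(164,235,22)&~(B>R+10)).astype(np.uint8);c=max(cv2.findContours(m,0,1)[0],key=cv2.contourArea)
print('block rect',cv2.minAreaRect(np.array([ray('top',*q[0],.048) for q in c],np.float32)))
z=np.load('scene0.npz');p,d=z['p'].astype(int),z['d'];X=cloud('scene',d)
R,G,B=p[...,0],p[...,1],p[...,2]
m=np.zeros(d.shape,bool);m[194:222,350:382]=1
q=X[m&(X[...,2]>.056)&(X[...,2]<.105)&(d>0)&(d<1.3)][:,:2]
# box fit: min over yaw,cx,cy of |distance to 28mm square|, visible faces
from scipy.optimize import least_squares
def f(t):
    c,s=np.cos(t[2]),np.sin(t[2]);w=np.abs((q-t[:2])@np.array([[c,-s],[s,c]]));return w.max(1)-.014
for y in np.arange(-.7,.8,.2):
    o=least_squares(f,[.461,.24,y],loss='soft_l1',f_scale=.002);print(o.x.round(4),o.cost*1e5,len(q))
E
```

```text
hub [ 0.4451 -0.2798] [ 0.4491 -0.2778]
dot [ 0.4693 -0.286 ] [ 0.4714 -0.2855]
ring [ 0.5642 -0.0495] [ 0.5647 -0.0489]
dial [0.4575 0.2413] [0.4597 0.2424]
block [0.4568 0.2398] 
wheel outline [ 0.44453864 -0.27930157]
stand disc [ 0.56362311 -0.04959686] diam 0.10116356649586308
block rect ((0.4557109475135803, 0.23666247725486755), (0.09029368311166763, 0.08237537741661072), 77.764892578125)
[ 0.4571  0.2406 -0.3743] 11.646701905853895 218
[ 0.4571  0.2406 -0.3743] 11.646701905852314 218
[ 0.4571  0.2406 -0.3743] 11.646701906166683 218
[ 0.4571  0.2406 -0.3743] 11.646701905853677 218
[ 0.4571  0.2406 -0.3743] 11.646701905852643 218
[ 0.4571  0.2406 -0.3743] 11.646701906158922 218
[0.4571 0.2406 1.1965] 11.646701905855199 218
[0.4571 0.2406 1.1965] 11.646701905853861 218
```

Wheel at (0.445,-0.2795) with its dot azimuth at -14.5°, stand at (0.564,-0.0495), gauge at (0.4575,0.2405) with yaw -21°. I'll use tool yaw 70° throughout.

Call:
send_rows --targets '[{"translation":[4,-1.2,0],"spin":-8,"jaw":1},{"translation":[8,-2.4,0],"spin":-16,"jaw":1},{"translation":[12,-3.6,0],"spin":-24,"jaw":1},{"translation":[16,-4.8,0],"spin":-32,"jaw":1},{"translation":[20,-6,0],"spin":-40,"jaw":1}]' --force 25

```text
time: 0.6
tool_pos: [0.3745, -0.3402, 0.2265]
tool_rot: [-3.141, -0.0, 1.127]
contact_force: [-0.1, -0.7, -0.2]
opening: 0.0916
grip_force: 0.0
```

```bash
cat > go.py <<'E'
import sys
from h import *
s=monitor.observe();x,y,z,yaw=map(float,sys.argv[1:5]);R=rot(s['tool_rot'])
d=R.T@(np.array([x,y,z])-s['tool_pos'])*100
print('move',d.round(2),'spin',round(-((yaw-np.degrees(s['tool_rot'][2])+180)%360-180),1),'| t',round(s['time'],2),'pos',s['tool_pos'].round(4),'rot',np.degrees(s['tool_rot']).round(1),'F',s['contact_force'].round(2),'open',round(s['opening'],4),'grip',s['grip_force'])
E
python3 go.py .445 -.2795 .1 70
```

```text
move [ 8.51  3.77 12.65] spin -5.4 | t 0.6 pos [ 0.3745 -0.3402  0.2265] rot [-180.    -0.    64.6] F [-0.07 -0.7  -0.18] open 0.0916 grip 0.0
```

Call:
send_rows --targets '[{"translation":[3,1.3,2],"spin":-2,"jaw":1},{"translation":[6,2.6,5],"spin":-4,"jaw":1},{"translation":[8.5,3.8,8],"spin":-5.4,"jaw":1},{"translation":[8.5,3.8,12],"spin":-5.4,"jaw":1},{"translation":[8.5,3.8,15],"spin":-5.4,"jaw":1}]'

```text
time: 1.1
tool_pos: [0.4446, -0.28, 0.0744]
tool_rot: [-3.14, -0.001, 1.218]
contact_force: [-0.1, 0.0, -0.0]
opening: 0.0915
grip_force: 0.0
```

```bash
python3 go.py .445 -.2795 .005 70; python3 - <<'E'
from h import *
o=[]
for n,(u,v) in(('top',(338,230)),('scene',(240,155))):
    p,d=read_camera(n);o.append(cv2.resize(p[v-40:v+40,u-48:u+48],(480,400),interpolation=cv2.INTER_CUBIC))
save('w1.png',cv2.resize(np.hstack(o),(800,333)))
E
```

```text
move [0.06 0.03 6.94] spin -0.2 | t 1.1 pos [ 0.4446 -0.28    0.0744] rot [-179.9   -0.    69.8] F [-0.13  0.03 -0.04] open 0.0915 grip 0.0
```

View pics/w1.png

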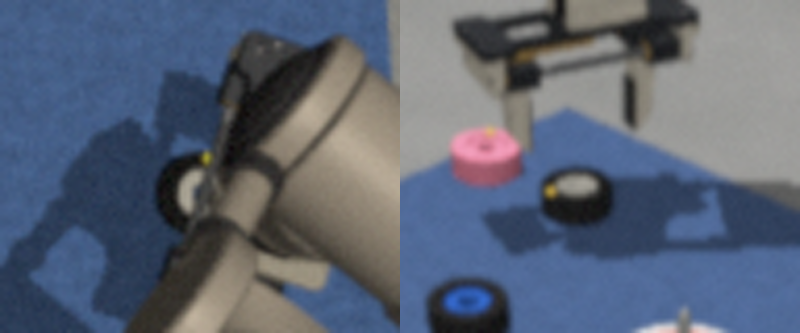

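The gripper is straddling the wheel, with the wheel centred between the fingers at about (577,190) in the scene crop. I'll go down and close.

Call:
send_rows --targets '[{"translation":[0,0,2],"spin":0,"jaw":1},{"translation":[0,0,4],"spin":0,"jaw":1},{"translation":[0,0,5.5],"spin":0,"jaw":1},{"translation":[0,0,6.5],"spin":0,"jaw":1},{"translation":[0,0,6.9],"spin":0,"jaw":1}]'

```text
time: 1.7
tool_pos: [0.4448, -0.2819, 0.008]
tool_rot: [3.141, 0.0, 1.216]
contact_force: [-0.4, -0.2, 0.3]
opening: 0.0918
grip_force: 0.0
```

Call:
send_rows --targets '[{"translation":[0,0,0],"spin":0,"jaw":0.7},{"translation":[0,0,0],"spin":0,"jaw":0.6},{"translation":[0,0,0],"spin":0,"jaw":0.5},{"translation":[0,0,0],"spin":0,"jaw":0.5},{"translation":[0,0,0],"spin":0,"jaw":0.5}]'

```text
time: 2.2
tool_pos: [0.4449, -0.2817, 0.0083]
tool_rot: [3.141, 0.0, 1.216]
contact_force: [0.3, 0.0, 3.6]
opening: 0.0626
grip_force: 25.0
```

Call:
send_rows --targets '[{"translation":[0,0,-2],"spin":0,"jaw":0.5},{"translation":[0,0,-4],"spin":0,"jaw":0.5},{"translation":[0,0,-6],"spin":0,"jaw":0.5},{"translation":[0,0,-8],"spin":0,"jaw":0.5},{"translation":[0,0,-10],"spin":0,"jaw":0.5}]'

```text
time: 2.7
tool_pos: [0.4445, -0.2814, 0.1086]
tool_rot: [-3.141, -0.0, 1.216]
contact_force: [0.5, -0.6, -1.2]
opening: 0.0628
grip_force: 25.0
```

```bash
python3 go.py .564 -.0495 .105 70
```

```text
move [25.89  3.15  0.36] spin -0.3 | t 2.7 pos [ 0.4445 -0.2814  0.1086] rot [-180.    -0.    69.7] F [ 0.54 -0.61 -1.19] open 0.0628 grip 24.9998368229717
```

Wheel is gripped at 62.7 mm. Next, move over the stand.

Call:
send_rows --targets '[{"translation":[3,0.4,0],"spin":0,"jaw":0.5},{"translation":[7,0.9,0],"spin":0,"jaw":0.5},{"translation":[11,1.3,0],"spin":0,"jaw":0.5},{"translation":[15,1.8,0],"spin":0,"jaw":0.5},{"translation":[18,2.2,0],"spin":0,"jaw":0.5}]'

```text
time: 3.2
tool_pos: [0.5284, -0.1182, 0.1078]
tool_rot: [-3.142, -0.0, 1.217]
contact_force: [0.2, -0.8, -0.8]
opening: 0.0624
grip_force: 25.0
```

Call:
send_rows --targets '[{"translation":[2.5,0.3,0],"spin":0,"jaw":0.5},{"translation":[5,0.6,1],"spin":0,"jaw":0.5},{"translation":[7,0.9,2],"spin":0,"jaw":0.5},{"translation":[7.7,0.95,3],"spin":0,"jaw":0.5},{"translation":[7.7,0.95,3],"spin":0,"jaw":0.5}]'

```text
time: 3.7
tool_pos: [0.5625, -0.0507, 0.0762]
tool_rot: [-3.139, 0.001, 1.218]
contact_force: [0.8, -0.6, -0.3]
opening: 0.0626
grip_force: 25.0
```

```bash
python3 go.py .564 -.0495 .0203 70; python3 - <<'E'
from h import *
o=[]
for n,(u,v) in(('top',(256,195)),('scene',(255,195))):
    p,d=read_camera(n);np.savez(n+'1.npz',p=p,d=d);o.append(cv2.resize(p[v-32:v+32,u-32:u+32],(400,400),interpolation=cv2.INTER_CUBIC))
save('s1.png',np.hstack(o))
s=monitor.observe();t=s['tool_pos']
for z in(.026-.0083,-.0083):print(z,proj('scene',t+[0,0,z]),proj('top',t+[0,0,z]))
print('stand base',proj('scene',[.564,-.0495,.012]),proj('scene',[.564,-.0495,.057]))
E
```

```text
move [0.17 0.12 5.58] spin -0.2 | t 3.7 pos [ 0.5625 -0.0507  0.0762] rot [-179.8    0.    69.8] F [ 0.76 -0.59 -0.27] open 0.0626 grip 24.9998236913234
0.0177 (np.float64(259.92326822232314), np.float64(177.1771008314345)) (np.float64(262.0234779532789), np.float64(195.43045400450012))
-0.0083 (np.float64(259.66115259978216), np.float64(184.61783698683286)) (np.float64(261.93580917784084), np.float64(196.52973725178293))
stand base (np.float64(259.5092627057327), np.float64(200.82452368574985)) (np.float64(259.9520136119148), np.float64(188.5156186111134))
```

View pics/s1.png

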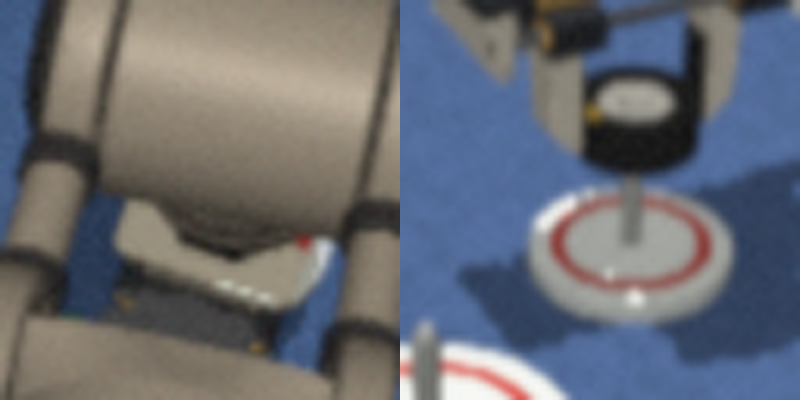

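The scene crop is at 6.25x and shows the hub top at full-frame (260.6,178.8), with the spindle foot at (259.5,201.2). I'll work out the offset.

```bash
python3 - <<'E'
from h import *
s=monitor.observe();t=s['tool_pos'];R=rot(s['tool_rot'])
h=ray('scene',260.6,178.8,t[2]+.0177);b=ray('scene',259.5,201.2,.012)
print(h,b,'hub-tcp',(h-t[:2]),'tool',(R.T@[*(h-t[:2]),0])[:2]*100,'need hub->spindle tool cm',(R.T@[*(b-h),0])[:2]*100)
# tyre outline centre
z=np.load('scene1.npz');X=cloud('scene',z['d']);p=z['p'].astype(int)
m=np.zeros(p.shape[:2],bool);m[172:192,248:275]=1
m&=(np.abs(X[...,2]-t[2]-.0177)<.002)&(z['d']>0);q=X[m];print(len(q),np.median(q,0),q.min(0),q.max(0))
m=(p.min(2)>120);m[:174]=0;m[184:]=0;m[:,:254]=0;m[:,268:]=0;ys,xs=np.nonzero(m);print('hub mask',xs.mean(),ys.mean(),xs.min(),xs.max(),ys.min(),ys.max())
E
```

```text
[ 0.56839398 -0.04453875] [ 0.56551356 -0.04817212] hub-tcp [0.0054011  0.00753571] tool [0.89424756 0.2447621 ] need hub->spindle tool cm [-0.4407593  -0.14392004]
109 [ 0.56443975 -0.04338755  0.09448826] [ 0.52701984 -0.07958291  0.0932536 ] [ 0.60738512 -0.01919619  0.0969727 ]
hub mask 260.2083333333333 178.6875 255 265 176 181
```

Call:
send_rows --targets '[{"translation":[-0.3,0.08,0],"spin":0,"jaw":0.5},{"translation":[-0.3,0.08,0.5],"spin":0,"jaw":0.5},{"translation":[-0.3,0.08,1],"spin":0,"jaw":0.5},{"translation":[-0.3,0.08,1.4],"spin":0,"jaw":0.5},{"translation":[-0.3,0.08,1.8],"spin":0,"jaw":0.5}]'

```text
time: 4.3
tool_pos: [0.563, -0.0547, 0.0593]
tool_rot: [-3.141, -0.0, 1.216]
contact_force: [0.5, 0.4, 1.1]
opening: 0.0624
grip_force: 25.0
```

```bash
python3 go.py .564 -.0495 .0203 70
```

```text
move [ 0.52 -0.09  3.9 ] spin -0.3 | t 4.3 pos [ 0.563  -0.0547  0.0593] rot [-180.    -0.    69.7] F [0.53 0.4  1.1 ] open 0.0624 grip 25.00018254853785
```

Call:
send_rows --targets '[{"translation":[0,0,0.3],"spin":0,"jaw":0.5},{"translation":[0,0,0.6],"spin":0,"jaw":0.5},{"translation":[0,0,0.9],"spin":0,"jaw":0.5},{"translation":[0,0,1.2],"spin":0,"jaw":0.5},{"translation":[0,0,1.2],"spin":0,"jaw":0.5}]'

```text
time: 4.8
tool_pos: [0.5636, -0.0535, 0.0475]
tool_rot: [3.141, -0.002, 1.216]
contact_force: [3.3, 6.9, -0.8]
opening: 0.0622
grip_force: 25.0
```

```bash
python3 go.py .564 -.0495 .0203 70; python3 - <<'E'
from h import *
p,d=read_camera('scene');u,v=255,190
save('s2.png',cv2.resize(p[v-32:v+32,u-32:u+32],(512,512),interpolation=cv2.INTER_CUBIC))
E
```

```text
move [ 0.38 -0.1   2.72] spin -0.3 | t 4.8 pos [ 0.5636 -0.0535  0.0475] rot [ 1.80e+02 -1.00e-01  6.97e+01] F [ 3.25  6.87 -0.85] open 0.0622 grip 24.999487465247512
```

View pics/s2.png

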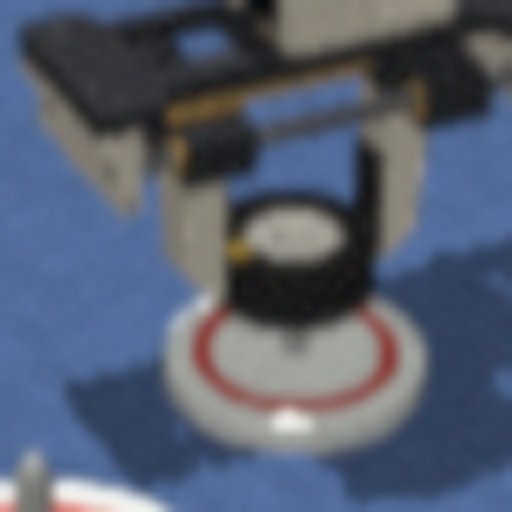

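The wheel is threaded on the spindle. A 7.6 N side push along tool +x says to shift that way by a few mm.

Call:
send_rows --targets '[{"translation":[0.2,0,0],"spin":0,"jaw":0.5},{"translation":[0.4,0,0],"spin":0,"jaw":0.5},{"translation":[0.4,0,0.3],"spin":0,"jaw":0.5},{"translation":[0.4,0,0.6],"spin":0,"jaw":0.5},{"translation":[0.4,0,0.9],"spin":0,"jaw":0.5}]'

```text
time: 5.35
tool_pos: [0.5644, -0.051, 0.0383]
tool_rot: [-3.141, 0.0, 1.216]
contact_force: [-0.7, 0.6, -0.9]
opening: 0.0626
grip_force: 25.0
```

```bash
python3 go.py .564 -.0495 .0203 70
```

```text
move [ 0.13 -0.08  1.8 ] spin -0.3 | t 5.35 pos [ 0.5644 -0.051   0.0383] rot [-180.     0.    69.7] F [-0.7   0.65 -0.85] open 0.0626 grip 24.999770605936646
```

Call:
send_rows --targets '[{"translation":[0,0,0.5],"spin":0,"jaw":0.5},{"translation":[0,0,1.0],"spin":0,"jaw":0.5},{"translation":[0,0,1.4],"spin":0,"jaw":0.5},{"translation":[0,0,1.6],"spin":0,"jaw":0.5},{"translation":[0,0,1.75],"spin":0,"jaw":0.5}]'

```text
time: 5.85
tool_pos: [0.5645, -0.0508, 0.0209]
tool_rot: [-3.141, 0.0, 1.216]
contact_force: [0.7, 0.1, -1.3]
opening: 0.0624
grip_force: 25.0
```

```bash
python3 go.py .564 -.0495 .0203 70
```

```text
move [ 0.11 -0.09  0.06] spin -0.3 | t 5.85 pos [ 0.5645 -0.0508  0.0209] rot [-180.     0.    69.7] F [ 0.65  0.15 -1.33] open 0.0624 grip 24.999830564484
```

Call:
send_rows --targets '[{"translation":[0,0,0.1],"spin":0,"jaw":0.5},{"translation":[0,0,0.15],"spin":0,"jaw":0.5},{"translation":[0,0,0.15],"spin":0,"jaw":0.5},{"translation":[0,0,0.15],"spin":0,"jaw":0.5},{"translation":[0,0,0.15],"spin":0,"jaw":0.5}]'

```text
time: 6.35
tool_pos: [0.5646, -0.0508, 0.0203]
tool_rot: [3.141, 0.0, 1.216]
contact_force: [-3.4, 0.2, 5.1]
opening: 0.0628
grip_force: 25.0
```

Call:
send_rows --targets '[{"translation":[0,0,0],"spin":0,"jaw":0.75},{"translation":[0,0,0],"spin":0,"jaw":0.9},{"translation":[0,0,0],"spin":0,"jaw":1},{"translation":[0,0,0],"spin":0,"jaw":1},{"translation":[0,0,0],"spin":0,"jaw":1}]'

```text
time: 6.85
tool_pos: [0.5646, -0.0508, 0.0196]
tool_rot: [-3.142, 0.0, 1.216]
contact_force: [0.8, 1.1, -0.2]
opening: 0.0911
grip_force: 0.0
```

Call:
send_rows --targets '[{"translation":[0,0,-2],"spin":0,"jaw":1},{"translation":[0,0,-5],"spin":0,"jaw":1},{"translation":[0,0,-8],"spin":0,"jaw":1},{"translation":[0,0,-11],"spin":0,"jaw":1},{"translation":[0,0,-14],"spin":0,"jaw":1}]'

```text
time: 7.35
tool_pos: [0.5644, -0.0508, 0.1609]
tool_rot: [-3.142, 0.0, 1.216]
contact_force: [0.3, -0.5, -0.1]
opening: 0.0918
grip_force: 0.0
```

```bash
python3 go.py .4575 .2405 .16 68.6
```

```text
move [ 23.6  -20.14   0.09] spin 1.1 | t 7.35 pos [ 0.5644 -0.0508  0.1609] rot [-180.     0.    69.7] F [ 0.28 -0.54 -0.05] open 0.0918 grip 0.0
```

Call:
send_rows --targets '[{"translation":[3,-2.5,0],"spin":0,"jaw":1},{"translation":[6.5,-5.5,0],"spin":0,"jaw":1},{"translation":[10,-8.5,0],"spin":0.5,"jaw":1},{"translation":[13.5,-11.5,0],"spin":1.1,"jaw":1},{"translation":[17,-14.5,0],"spin":1.1,"jaw":1}]'

```text
time: 7.85
tool_pos: [0.4868, 0.1604, 0.1598]
tool_rot: [3.141, -0.0, 1.196]
contact_force: [1.0, 0.4, -0.2]
opening: 0.092
grip_force: 0.0
```

Call:
send_rows --targets '[{"translation":[3,-2.6,0],"spin":0,"jaw":1},{"translation":[5.5,-4.7,0],"spin":0,"jaw":1},{"translation":[6.5,-5.6,0],"spin":0,"jaw":1},{"translation":[6.5,-5.6,0],"spin":0,"jaw":1},{"translation":[6.5,-5.6,0],"spin":0,"jaw":1}]'

```text
time: 8.35
tool_pos: [0.4596, 0.2392, 0.1596]
tool_rot: [3.141, 0.001, 1.197]
contact_force: [0.1, -0.1, -0.6]
opening: 0.0915
grip_force: 0.0
```

```bash
python3 go.py .4575 .2405 .062 68.6; python3 - <<'E'
from h import *
o=[]
for n,(u,v) in(('top',(258,195)),('scene',(259,197))):
    p,d=read_camera(n);np.savez(n+'2.npz',p=p,d=d);o.append(cv2.resize(p[v-20:v+20,u-20:u+20],(400,400),interpolation=cv2.INTER_CUBIC))
u,v=350,200;o.append(cv2.resize(p[v-50:v+30,u-40:u+40],(400,400),interpolation=cv2.INTER_CUBIC))
save('s3.png',cv2.resize(np.hstack(o),(798,266)))
E
```

```text
move [ 0.05 -0.24  9.76] spin -0.0 | t 8.35 pos [0.4596 0.2392 0.1596] rot [180.    0.   68.6] F [ 0.13 -0.08 -0.58] open 0.0915 grip 0.0
```

View pics/s3.png

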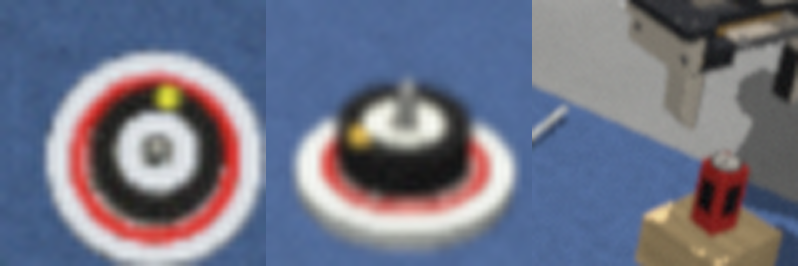

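The wheel is fully down on the stand, with the spindle showing through. The dot is at top full-frame (262.6,189.2) and scene (252.5,196.7). The gauge is below the open gripper. Go down and grip it.

Call:
send_rows --targets '[{"translation":[0,-0.2,1],"spin":0,"jaw":1},{"translation":[0,-0.2,3.5],"spin":0,"jaw":1},{"translation":[0,-0.2,6],"spin":0,"jaw":1},{"translation":[0,-0.2,8.5],"spin":0,"jaw":1},{"translation":[0,-0.2,9.7],"spin":0,"jaw":1}]'

```text
time: 8.95
tool_pos: [0.4562, 0.2394, 0.0601]
tool_rot: [-3.139, 0.003, 1.196]
contact_force: [-0.5, -0.5, -0.1]
opening: 0.0917
grip_force: 0.0
```

```bash
python3 go.py .4575 .2405 .062 68.6; python3 - <<'E'
from h import *
z=np.load('top2.npz');p=z['p'].astype(int);q=np.load('scene2.npz')['p'].astype(int)
for n,p in(('top',p),('scene',q)):
    w=np.clip(np.minimum(p[...,0],p[...,1])-p[...,2]-40,0,None).astype(float)
    c=(189,263) if n=='top' else (197,252)
    k=np.zeros_like(w);k[c[0]-5:c[0]+6,c[1]-5:c[1]+6]=1;w*=k;v,u=np.mgrid[:384,:512]
    U,V=(w*u).sum()/w.sum(),(w*v).sum()/w.sum();print(n,U,V,ray(n,U,V,.038))
print(ray('top',262.6,189.2,.038),ray('scene',252.5,196.7,.038))
p,d=read_camera('scene');u,v=355,195
save('g1.png',cv2.resize(p[v-40:v+40,u-40:u+40],(560,560),interpolation=cv2.INTER_CUBIC))
E
```

```text
move [ 0.15  0.08 -0.19] spin -0.1 | t 8.95 pos [0.4562 0.2394 0.0601] rot [-179.8    0.2   68.5] F [-0.52 -0.51 -0.09] open 0.0917 grip 0.0
top 262.7137592137592 189.13267813267814 [ 0.58923923 -0.05516974]
scene 252.43621399176953 196.99588477366254 [ 0.59223971 -0.05352367]
[ 0.58903932 -0.05482276] [ 0.59095548 -0.05445853]
```

View pics/g1.png

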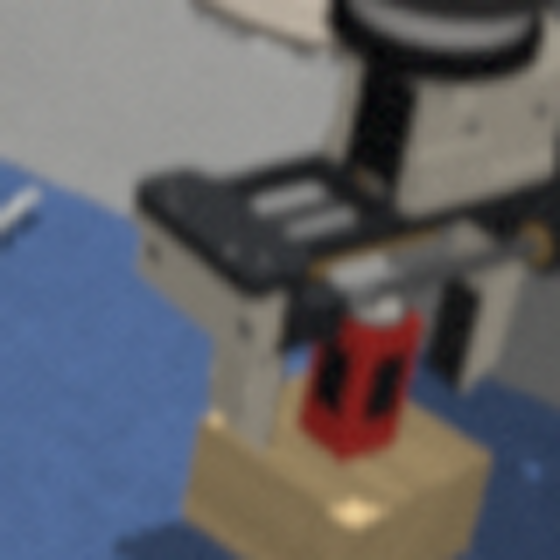

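The gauge sits between the fingers, which are clear on both sides, and the gripper body is above the dial. Close.

Call:
send_rows --targets '[{"translation":[0,0,0],"spin":0,"jaw":0.6},{"translation":[0,0,0],"spin":0,"jaw":0.4},{"translation":[0,0,0],"spin":0,"jaw":0.25},{"translation":[0,0,0],"spin":0,"jaw":0.15},{"translation":[0,0,0],"spin":0,"jaw":0.15}]' --force 30

```text
time: 9.5
tool_pos: [0.4576, 0.2408, 0.0633]
tool_rot: [3.141, -0.001, 1.197]
contact_force: [-0.3, 1.0, -0.6]
opening: 0.0561
grip_force: 0.0
```

Call:
send_rows --targets '[{"translation":[0,0,0],"spin":0,"jaw":0.15},{"translation":[0,0,0],"spin":0,"jaw":0.15},{"translation":[0,0,0],"spin":0,"jaw":0.15},{"translation":[0,0,0],"spin":0,"jaw":0.15},{"translation":[0,0,0],"spin":0,"jaw":0.15}]'

```text
time: 10.0
tool_pos: [0.4573, 0.2406, 0.0627]
tool_rot: [-3.142, 0.0, 1.197]
contact_force: [-0.1, 0.1, 0.3]
opening: 0.0278
grip_force: 30.0
```

```bash
python3 go.py .5897 -.0547 .16 68.6
```

```text
move [-22.66  23.11  -9.73] spin -0.0 | t 10.0 pos [0.4573 0.2406 0.0627] rot [-180.     0.    68.6] F [-0.07  0.13  0.31] open 0.0278 grip 29.96384471654892
```

Gauge is gripped at 27.8 mm. The tip is 50.7 mm below the TCP. Lift it.

Call:
send_rows --targets '[{"translation":[0,0,-1.5],"spin":0,"jaw":0.15},{"translation":[0,0,-4],"spin":0,"jaw":0.15},{"translation":[0,0,-6.5],"spin":0,"jaw":0.15},{"translation":[0,0,-9],"spin":0,"jaw":0.15},{"translation":[0,0,-10.5],"spin":0,"jaw":0.15}]'

```text
time: 10.5
tool_pos: [0.4578, 0.2408, 0.1695]
tool_rot: [3.14, -0.001, 1.197]
contact_force: [0.5, 0.1, -1.1]
opening: 0.0277
grip_force: 30.0
```

Call:
send_rows --targets '[{"translation":[-3,3,0],"spin":0,"jaw":0.15},{"translation":[-6,6.1,0],"spin":0,"jaw":0.15},{"translation":[-9,9.2,0],"spin":0,"jaw":0.15},{"translation":[-12,12.3,0],"spin":0,"jaw":0.15},{"translation":[-15,15.3,0],"spin":0,"jaw":0.15}]'

```text
time: 11.0
tool_pos: [0.5453, 0.0435, 0.1675]
tool_rot: [-3.141, 0.0, 1.197]
contact_force: [1.6, 0.5, -2.3]
opening: 0.0281
grip_force: 30.0
```

Call:
send_rows --targets '[{"translation":[-2.5,2.5,0],"spin":0,"jaw":0.15},{"translation":[-5,5.1,0],"spin":0,"jaw":0.15},{"translation":[-7,7.1,0],"spin":0,"jaw":0.15},{"translation":[-7.66,7.8,0],"spin":0,"jaw":0.15},{"translation":[-7.66,7.8,0],"spin":0,"jaw":0.15}]'

```text
time: 11.5
tool_pos: [0.5896, -0.0556, 0.1671]
tool_rot: [-3.141, 0.0, 1.195]
contact_force: [0.6, 0.3, 0.2]
opening: 0.0281
grip_force: 30.0
```

```bash
python3 go.py .5897 -.0547 .1 68.6
```

```text
move [ 0.09 -0.02  6.71] spin -0.1 | t 11.5 pos [ 0.5896 -0.0556  0.1671] rot [-179.9    0.    68.5] F [0.59 0.31 0.23] open 0.0281 grip 29.96376782655716
```

Call:
send_rows --targets '[{"translation":[0.05,0,2],"spin":0,"jaw":0.15},{"translation":[0.05,0,4],"spin":0,"jaw":0.15},{"translation":[0.05,0,6],"spin":0,"jaw":0.15},{"translation":[0.05,0,7],"spin":0,"jaw":0.15},{"translation":[0.05,0,7.2],"spin":0,"jaw":0.15}]'

```text
time: 12.0
tool_pos: [0.5888, -0.0528, 0.0946]
tool_rot: [-3.139, 0.0, 1.198]
contact_force: [0.4, -0.0, -1.4]
opening: 0.0278
grip_force: 30.0
```

```bash
python3 go.py .5897 -.0547 .0837 68.6; python3 - <<'E'
from h import *
p,d=read_camera('scene');np.savez('scene3.npz',p=p,d=d);u,v=255,190
save('p1.png',cv2.resize(p[v-28:v+20,u-24:u+24],(576,576),interpolation=cv2.INTER_CUBIC))
s=monitor.observe();t=s['tool_pos'];print(proj('scene',t-[0,0,.0507]),proj('scene',t-[0,0,.0367]))
E
```

```text
move [-0.14  0.16  1.09] spin 0.1 | t 12.0 pos [ 0.5888 -0.0528  0.0946] rot [-179.8    0.    68.7] F [ 0.45 -0.01 -1.38] open 0.0278 grip 29.963978826999664
(np.float64(253.22501653271968), np.float64(194.82754968505824)) (np.float64(253.32131529417583), np.float64(190.90785102803846))
```

View pics/p1.png

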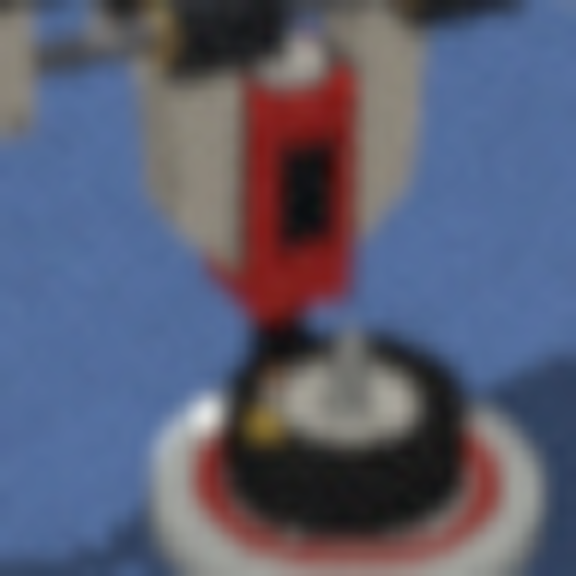

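The pin tip hovers about 6 mm above the dot, at crop (271,402) with the dot at (262,430). The arm was still settling, so I'll hold for one call and read again.

Call:
send_rows --targets '[{"translation":[0,0,0],"spin":0,"jaw":0.15},{"translation":[0,0,0],"spin":0,"jaw":0.15},{"translation":[0,0,0],"spin":0,"jaw":0.15},{"translation":[0,0,0],"spin":0,"jaw":0.15},{"translation":[0,0,0],"spin":0,"jaw":0.15}]'

```text
time: 12.55
tool_pos: [0.5899, -0.0543, 0.096]
tool_rot: [3.141, 0.0, 1.197]
contact_force: [0.2, 0.6, -0.8]
opening: 0.028
grip_force: 30.0
```

```bash
python3 go.py .590 -.0548 .0837 68.6; python3 - <<'E'
from h import *
P=[]
for i in range(6):
    p,d=read_camera('scene');P.append(p.astype(float))
    s=monitor.observe();print(s['tool_pos'].round(4),s['contact_force'].round(1))
p=np.mean(P,0);np.savez('scene4.npz',p=p)
t=s['tool_pos'];print('tip',proj('scene',t-[0,0,.0507]))
k=p[188:200,246:260];w=np.minimum(k[...,0],k[...,1])-k[...,2];print(w.round().astype(int))
print('orange/R-B');print((k[...,0]-k[...,1]).round().astype(int));print('lum');print(k.mean(2).round().astype(int))
E
```

```text
move [-0.04  0.02  1.23] spin -0.0 | t 12.55 pos [ 0.5899 -0.0543  0.096 ] rot [180.    0.   68.6] F [ 0.21  0.61 -0.8 ] open 0.028 grip 29.96378481388092
[ 0.5899 -0.0543  0.0959] [ 0.3 -0.4 -1.2]
[ 0.5898 -0.0543  0.0958] [-1.   0.2 -0.5]
[ 0.5898 -0.0543  0.0958] [ 0.1  0.1 -0.9]
[ 0.5898 -0.0542  0.0957] [-0.5 -0.7 -0.9]
[ 0.5898 -0.0542  0.0957] [-0.1  0.6 -1.4]
[ 0.5898 -0.0542  0.0957] [-0.5  0.1 -1.1]
tip (np.float64(252.8680098224274), np.float64(194.6463036986688))
[[-72 -72 -72 -67 -39 -20  -3  -2  -5 -21 -49 -60 -63 -62]
 [-73 -73 -73 -72 -63 -24  -5  -3  -5 -25 -45 -51 -48 -37]
 [-73 -72 -72 -73 -66 -36  -6  -2  -3 -10 -20 -21 -15  -7]
 [-72 -72 -72 -72 -64 -33  -2   4   2   2   2   3   2   3]
 [-72 -71 -70 -67 -53 -18   7  12   6   4   6   6   5   4]
 [-72 -71 -67 -57 -34  -4   7  12   8   8   8   9   6   4]
 [-70 -61 -48 -34 -16   1   6  10   8   9   9   8   6   4]
 [-55 -35 -19  -9  -3   6  14  15  11  10   9   8   6   4]
 [-35 -14   0   2   3  23  41  38  21  11   9   8   8   6]
 [-16   1   3   2   6  32  55  54  30  11   7   8   6   7]
 [ -1   4   4   2   5  22  40 
[... 821 characters left out ...]
4 115 114 102  72  46  37  39  65  97 107 108 112]
 [114 114 115 115 104  64  30  24  27  48  77  85  92 107]
 [115 114 114 115 104  60  24  20  21  30  45  52  71 102]
 [114 114 113 113 101  61  32  30  29  37  48  62  77 106]
 [115 114 112 107  88  57  52  58  59  75  93 109 105 112]
 [116 115 112 100  68  51  71  86  98 123 136 141 124 115]
 [120 129 133 108  60  48  80 104 126 151 156 146 126 115]
 [137 168 177 131  65  49  81 110 139 157 158 142 125 118]
 [167 200 190 128  62  57  89 110 130 145 152 145 132 127]
 [180 190 157  94  47  60  90  99 101 108 125 135 133 137]
 [169 154 114  63  35  48  69  73  64  61  77  97 104 114]
 [156 127  86  49  28  31  39  40  36  32  39  49  56  63]]
```

Call:
send_rows --targets '[{"translation":[-0.05,0.07,0.2],"spin":0,"jaw":0.15},{"translation":[-0.05,0.07,0.4],"spin":0,"jaw":0.15},{"translation":[-0.05,0.07,0.6],"spin":0,"jaw":0.15},{"translation":[-0.05,0.07,0.8],"spin":0,"jaw":0.15},{"translation":[-0.05,0.07,0.9],"spin":0,"jaw":0.15}]'

```text
time: 13.35
tool_pos: [0.5903, -0.0549, 0.0866]
tool_rot: [-3.142, 0.0, 1.197]
contact_force: [-0.3, 0.5, 0.5]
opening: 0.0276
grip_force: 30.0
```

Call:
send_rows --targets '[{"translation":[0,0,0],"spin":0,"jaw":0.15},{"translation":[0,0,0],"spin":0,"jaw":0.15},{"translation":[0,0,0],"spin":0,"jaw":0.15},{"translation":[0,0,0],"spin":0,"jaw":0.15},{"translation":[0,0,0],"spin":0,"jaw":0.15}]'

```text
time: 13.85
tool_pos: [0.5903, -0.0549, 0.0868]
tool_rot: [3.142, 0.0, 1.197]
contact_force: [-0.7, -0.5, 0.6]
opening: 0.0278
grip_force: 30.0
```

```bash
python3 go.py .5903 -.055 .0837 68.6; python3 - <<'E'
from h import *
P=[];F=[];T=[]
for i in range(8):
    p,d=read_camera('scene');P.append(p.astype(float))
    s=monitor.observe();F.append(s['contact_force']);T.append(s['tool_pos'])
print(np.mean(F,0).round(2),np.mean(T,0).round(4),T[-1])
p=np.mean(P,0);k=p[188:202,248:258]
print((k[...,0]-k[...,1]).round().astype(int));print((np.minimum(k[...,0],k[...,1])-k[...,2]).round().astype(int))
E
```

```text
move [-0.01  0.01  0.31] spin -0.0 | t 13.85 pos [ 0.5903 -0.0549  0.0868] rot [180.    0.   68.6] F [-0.68 -0.54  0.64] open 0.0278 grip 29.964087903499603
[-0.59 -0.05  0.35] [ 0.5903 -0.0549  0.0867] [ 0.59029004 -0.0549311   0.08670637]
[[ 10  49  80  98 100  99  97  95  94  89]
 [-14  16  57  88  94  93  85  76  70  63]
 [-23 -11  22  60  72  70  58  42  29  22]
 [-26 -22  -7  21  32  29  20   9   3   1]
 [-26 -24 -16  -1   4   4   2   1   1   2]
 [-24 -21 -12  -1   5   3   2   2   2   2]
 [-17 -12  -6   4   9   5   2   2   3   2]
 [ -8  -5  -1   6  10   6   4   3   3   2]
 [ -2   2   4   6   8   5   6   4   2   2]
 [ 13  16  10   6   6   6   8   4   2   2]
 [ 38  35  13   6   7   6   8   4   2   1]
 [ 62  45  10   3   3   3   3   2   1   1]
 [ 78  44  12   0   0   0  -1  -2   0   0]
 [ 83  45  14   1   0   0   0   0  -1   0]]
[[-35 -21  -6   0   2   4   3   2   2   0]
 [-56 -35 -18  -3   2   2   3   2   1  -1]
 [-69 -52 -28 -10   0   0   0   1   0   0]
 [-72 -65 -40 -15  -1  -1   0   1   2   3]
 [-71 -66 -45 -14  -2  -3   0   3   5   7]
 [-68 -56 -33  -8  -1   1   2   6   8   8]
 [-49 -34 -16   0   6   4   5   8   9   8]
 [-20 -10  -2   6   9   7   9   9   9   8]
 [ -1   2   2  10  10  10  14  11   9   8]
 [  3   3   5  15  16  16  21  11   7   7]
 [  3   2   4  14  19  17  19   8   5   5]
 [  3   1   2   4  10   8   7   2   2   2]
 [  2   2   0   0   1   1   0   0   0   0]
 [  3   2   1   0   0   0   0   0   0   0]]
```

In contact: push is about 1.35 N and the plunger is about 1.5–2 mm in. Go 3.2 mm more.

Call:
send_rows --targets '[{"translation":[0,0,0.1],"spin":0,"jaw":0.15},{"translation":[0,0,0.2],"spin":0,"jaw":0.15},{"translation":[0,0,0.27],"spin":0,"jaw":0.15},{"translation":[0,0,0.32],"spin":0,"jaw":0.15},{"translation":[0,0,0.32],"spin":0,"jaw":0.15}]'

```text
time: 14.75
tool_pos: [0.5903, -0.0549, 0.0835]
tool_rot: [3.141, 0.0, 1.197]
contact_force: [-1.3, -0.2, 1.4]
opening: 0.0277
grip_force: 30.0
```

Call:
send_rows --targets '[{"translation":[0,0,0],"spin":0,"jaw":0.15},{"translation":[0,0,0],"spin":0,"jaw":0.15},{"translation":[0,0,0],"spin":0,"jaw":0.15},{"translation":[0,0,0],"spin":0,"jaw":0.15},{"translation":[0,0,0],"spin":0,"jaw":0.15}]'

```text
time: 15.25
tool_pos: [0.5903, -0.0549, 0.0835]
tool_rot: [3.141, 0.0, 1.197]
contact_force: [-0.9, 0.7, 2.0]
opening: 0.0278
grip_force: 30.0
```

```bash
python3 - <<'E'
from h import *
P=[];F=[];T=[]
for i in range(20):
    p,d=read_camera('scene');P.append(p.astype(float))
    s=monitor.observe();F.append(s['contact_force']);T.append(s['tool_pos'])
print(np.mean(F,0).round(2),np.std(F,0).round(2),np.mean(T,0).round(4),T[-1],s['grip_force'],s['opening'],s['time'],s['tool_rot'])
p=np.mean(P,0).astype(np.uint8);u,v=255,190
save('p2.png',cv2.resize(p[v-28:v+20,u-24:u+24],(576,576),interpolation=cv2.INTER_CUBIC))
E
```

```text
[-0.81 -0.01  1.94] [0.44 0.53 0.53] [ 0.5903 -0.0549  0.0835] [ 0.59028805 -0.05491535  0.08351675] 29.96379017829895 0.027782019989232215 16.25 [3.14155228e+00 7.02050171e-05 1.19697028e+00]
```

View pics/p2.png

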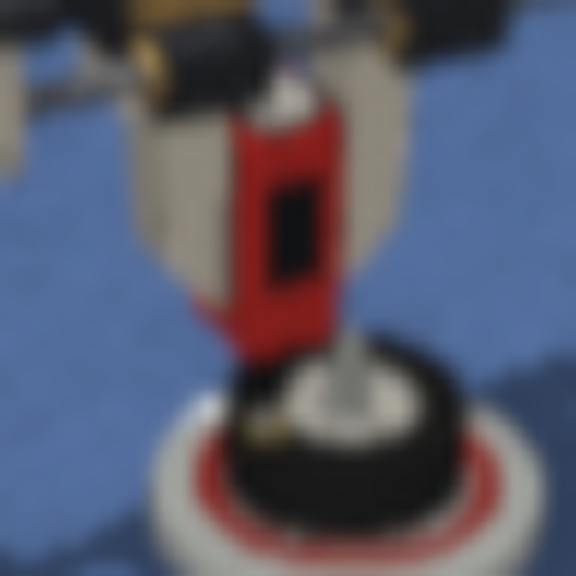

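The gauge is upright with its pin on the dot at crop (265,425), and yellow shows on both sides of it. No orange band is visible. The push is about 2.9 N, so the plunger is about 5.2 mm in. Handing in.

```bash
python3 -c "
from cell import job
print(job.hand_in())"
```

```text
the job is handed in; nothing more can be done
None
```

I handed the job in at about 16 s: the dotted wheel is fully down on the 100 mm stand, dot up and released, and the gauge is held upright on the yellow dot at about 2.9 N, which puts the plunger about 5.2 mm in (half way).

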